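# Set a freshly glued mosaic coaster in the grouting cradle with a trowel

### The job

Take the margin trowel, slide its blade under the freshly glued mosaic coaster that lies on the two drying battens, and carry it level on the blade to the grouting cradle. Set it down on the cradle's two ledges and, with the trowel, push it fully home and hold it pressed gently but firmly against the stop bar for a second; then draw the trowel out and lay it down flat on the bench, let go, clear of cradle and battens. The glue is wet: never touch the coaster with the gripper, tip it or ram it against the cradle, and leave the other things where they are.

Things in the scene. Friction and masses are not known exactly. Their poses are not given: they have to be found in the camera images.
- coaster: The loose coaster: square board 90 x 90 x 8 mm with 3 mm glass chips glued on its face, 85 to 150 g. Origin: centre of its underside; z up, x and y along its edges. It starts on the two battens, its x within 0.08 rad of theirs and its centre within 13 mm of their middle. Another coaster flat on the bench and a stack of blanks are bystanders.
- battens: Fixed drying board, left or right on the bench: base 170 (x) x 130 (y) x 6 mm, two battens along x, 150 x 18 mm, tops 30 mm above the bench. Channel between them 64 mm wide, floor at 6 mm, open at both ends. Origin: centre of the underside, on the bench; x along the battens, pointing away from the robot (within 0.25 rad of world x).
- cradle: Fixed grouting cradle: aluminium base 200 (x) x 150 (y) x 6 mm, two wooden rails along x, 190 mm long, on the side of the bench opposite the battens. Origin: centre of the underside, on the bench; x along the rails, pointing away from the robot (within 0.25 rad of world x). Its end at -x is open; a stop bar crosses its far half.
- cradle_ledges (a point): Centre line of the cradle at ledge height, 30 mm above its origin. Each rail has a flat ledge at this height, 15 mm wide; the open channel between the ledges is 64 mm wide, its floor 24 mm below. Outside the ledges upright cheeks 10 mm high stand 95 mm apart (2.5 mm to spare each side of a coaster), with strips flared outward above them to 20 mm over the ledges.
- cradle_lay (a point): Point on the centre line at ledge height, 50 mm ahead (+x) of the cradle's origin. The rigid stop bar (12 mm thick, from 1 to 19 mm over the ledges, its strap to 36 mm) is clamped with its near face 0 to 30 mm beyond this point, differently each time and not reported: feel for it. Nearer than this point the ledges are free. A coaster slides on them with about 1 N.
- trowel: The loose margin trowel, 190 g: steel blade 100 x 40 x 3 mm; at its root a heel block 30 mm wide and 16 mm high, whose flat front can push a coaster's edge; a cranked tang rises to a level handle. Origin: underside of the blade at its root, below the heel's front face; x along the blade to the tip, z up. It starts flat on the bench in the middle, x within 0.2 rad of world x.
- trowel_grip (a point): Where to hold the trowel, from above and across: on the handle's axis, 70 mm behind the blade's root (-x), 48 mm above the blade's underside. The handle is 24 mm wide (y), 26 mm high and runs from 35 to 130 mm behind the root. The trowel's centre of mass is near the blade's root: grip firmly. It lies flat by itself when let go on the bench.
- trowel_tip (a point): Middle of the blade's tip edge, at the underside: 100 mm ahead of the blade's root.
Mind the look-alikes: they are no part of the job. Of the things shaped like the trowel, the steel one is meant.

How it is judged:
By the outcome, as a careful person would: the job done as asked, in the order asked, and still so for the second after the job is handed in, with the robot touching nothing.
It also fails if it takes over 72 s, if anything falls off the work surface, if the arm or the gripper's body presses on something with over 40 N, if the wrist force passes 120 N, or if a joint passes its speed limit or range.

### The arm

A 6-joint arm with a two-finger parallel gripper is mounted at the origin on the work surface. World frame = base frame: x ahead of the robot, y to its left, z up, the work surface at z = 0. Lengths are in m, angles in rad, forces in N, time in s.
With the tool pointing down it reaches from about 0.35 to 0.775 m from the base axis. Payload 7.3 kg.
Tool frame: the origin (TCP) lies on the centre line of the jaws, within the pads' length; the fingertips stand ahead of it and the grasp point (between the pads) lies 11 mm behind it (robot.nose_length is the z of the fingertips in the tool frame, in m); z points along the fingers, y is the line along which they close (so a half turn about z gives the same grasp; the last joint's range is limited). The gripper opens to 92 mm and grips with 3 to 60 N. Pads are 19 mm wide; open, the fingers measure 130 mm over their backs; the gripper's body (75 mm by 190 mm) begins 47 mm behind the grasp point.
Start: joints at [-1.365, 0.342, 1.524, -0, 1.275, -0.146], TCP at [0.181, -0.493, 0.235] pointing down, gripper open.
Joint ranges: [-2.53, 2.53], [-0.77, 2.02], [0.04, 2.7], [-1, 4.14], [0.28, 2.66], [-3.11, 3.11]. Speed limits (rad/s): [2.57, 2.57, 3.14, 3.14, 3.14, 3.14].

### API

Orientations are given as [roll, pitch, yaw] about the fixed x, y, z axes, in that order (R = Rz(yaw) Ry(pitch) Rx(roll)).
In Python, from cell import robot, cams gives the robot as it stands. The module is installed in compiled form; this text tells all that it offers.
- The arm moves only by the tool carry_out, never from a script. Its argument "deltas" is a list of rows, each a list of 7 numbers: the shift along the tool's x, y, z in cm, then the turn, a rotation vector about the tool's x, y, z in rad, then the opening, from 0 (shut) to 1 (fully open). A call has exactly 8 rows; each row shifts and turns the commanded pose from where the row before left it, along the tool's axes as they then stand; what a row does not reach is not made up. A row lasts 1/12 s, in which the tool goes at most 41.7 mm and 7.16 degrees, less where a joint would pass 70% of its speed; a pose out of reach is approached as far as the arm can. A call is refused whole if a number of a shift passes 4.17 or a number of a turn 0.125, either way. A call with a gripper value outside its range is refused whole. The fingers move at their own pace and stop on an object; "force" is the grip in N (left out, the last holds). Time passes only in rows, so rows that do not move let the fingers close, or fill a call up. It gives the time, the measured TCP pose, the force, the opening and the grip force at its end, in the units of the state.
- robot.observe(): the state, without advancing time (a new reading comes with each control period).
- cams.read_camera(name): name is "side" or "top"; returns a dict with "image" (384x512x3 uint8, blue, green, red), "depth" (384x512 float32, m along the optical axis (not along the pixel's ray), 0 where there is no reading), "fx", "fy", "cx", "cy" (pixels), "world_to_cam" (4x4, takes a point from world to camera coordinates). Camera axes: x right, y up, looking along -z (the intrinsics and any distortion apply to the point x, -y, -z); pixel columns grow to the right and rows downward; lengths in m; the calibration is good to about 2 mm. A picture is of the moment at which its call begins.
- robot.hand_in(): hands the job in; it is judged then, once.
The state is a dict: "time": time; "qpos": joint angles; "qvel": joint speeds; "joint_efforts": joint torques, N m; "tool_pos": TCP position; "tool_rot": TCP orientation; "contact_force": force on the tool from outside, world axes, zero at the start; "torque": the same for the moment, N m; "opening": finger opening in m; "grip_force": force on a finger pad.
Only numpy, scipy, OpenCV 4.12 (cv2) and the standard library are available. Lean on these libraries where they do the work, as an engineer would, in place of code of your own. Each camera call takes 0.05 s, during which the arm holds its last target. There are 200 camera calls.

## Working session

There is one attempt and no reset: what is moved stays moved. The work goes in short steps, Python scripts to look and compute and a tool call to move; the robot and the scene stay as the last step left them, time stands still between calls to the robot, and variables do not carry over. Pictures are saved under pics/ and viewed, at most 10 in all, crops included, and the job is handed in when it is done.

Besides the shell and the picture viewer there is one more tool, called after "Call:" as name(argument=value, ...) on one line, values as JSON. carry_out: Moves the arm, as the interface text tells. Its arguments: {"type":"object","properties":{"deltas":{"type":"array","items":{"type":"array","items":{"type":"number"}}},"force":{"type":"number"}},"required":["deltas"]}

```bash
ls; mkdir -p pics; cat > h.py <<'E'
import numpy as np, cv2
from cell import robot, cams
def shot(n):
    d=cams.read_camera(n); np.savez('%s.npz'%n,**d); return d
def load(n): return dict(np.load('%s.npz'%n))
def cloud(d):
    Z=d['depth'];h,w=Z.shape;v,u=np.mgrid[:h,:w]
    x=(u-d['cx'])/d['fx']*Z; y=(v-d['cy'])/d['fy']*Z
    P=np.stack([x,-y,-Z,np.ones_like(Z)],-1)
    W=P@np.linalg.inv(d['world_to_cam']).T
    W[Z==0]=np.nan
    return W[...,:3]
E
python3 - <<'E'
from h import *
a=shot('top');b=shot('side')
cv2.imwrite('pics/top0.png',a['image']);cv2.imwrite('pics/side0.png',b['image'])
print(robot.observe()); print(a['world_to_cam'],a['fx'],[k for k in a]); print(b['world_to_cam'])
print(robot.nose_length)
E
```

```text
pics
{'time': 0.1, 'qpos': array([-1.36494512e+00,  3.42652411e-01,  1.52489928e+00,  9.58458574e-06,
        1.27540095e+00, -1.45994304e-01]), 'qvel': array([-0.00135375, -0.00125371, -0.00155861, -0.00143559,  0.00147169,
        0.00099972]), 'joint_efforts': array([ 1.89004757e-03, -4.32002628e+01, -2.44697142e+01,  7.19080470e-02,
        5.26619924e-02, -6.73876025e-05]), 'tool_pos': array([ 0.1808869 , -0.49248936,  0.23412254]), 'tool_rot': array([-3.14024846e+00, -2.06914297e-04,  3.51842574e-01]), 'contact_force': array([-0.04178388, -0.27596069, -0.79006992]), 'torque': array([ 0.01341164, -0.03303038,  0.01724689]), 'grip_force': 0.0, 'opening': 0.09179606163264593}
[[ 0.01197594 -0.99990206  0.0072419   0.06068918]
 [ 0.99461495  0.01265761  0.10286347 -0.46485678]
 [-0.10294506  0.00597101  0.99466912 -0.96768872]
 [ 0.          0.          0.          1.        ]] 393.665698025312 ['image', 'depth', 'fx', 'fy', 'cx', 'cy', 'world_to_cam']
[[-0.95205432 -0.30540912  0.01782809  0.45853792]
 [ 0.21115112 -0.61381852  0.76068524 -0.07927308]
 [-0.221377    0.72797809  0.64887605 -1.21754732]
 [ 0.          0.          0.          1.        ]]
0.008
```

View pics/top0.png

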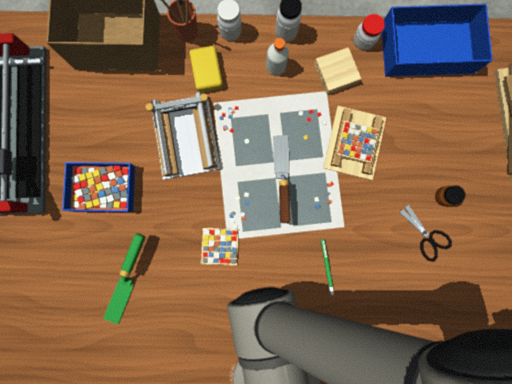

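View pics/side0.png

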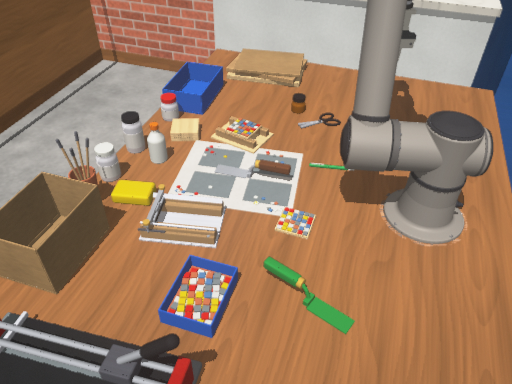

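Top view: the cradle (two rails, stop bar at the far end) is at (187,138). The battens with the wet coaster are at (357,142). The steel trowel with the brown handle is at (283,180), blade pointing away. Look-alikes are the green plastic trowel at (125,280), the flat coaster on the bench at (220,246) and the chip tray at (98,187). The steel trowel in the middle and the coaster on the battens fit the description. I'll confirm both in an enlarged crop.

```bash
python3 - <<'E'
from h import *
d=load('top');c=d['image'][85:240,140:395]
cv2.imwrite('pics/crop0.png',cv2.resize(c,None,fx=3,fy=3,interpolation=cv2.INTER_CUBIC))
W=cloud(d)
for u,v in [(187,138),(240,140),(283,190),(284,205),(281,150),(357,140),(340,160),(167,150),(208,150),(185,105)]:
    print(u,v,W[v,u].round(4))
z=W[...,2]; print('bench z',np.nanmedian(z[230:300,150:230]), np.nanmedian(z[120:160,235:270]))
E
```

```text
187 138 [0.6038 0.235  0.0068]
240 140 [0.6003 0.0974 0.0072]
283 190 [ 0.4652 -0.01    0.0617]
284 205 [ 0.4289 -0.0127  0.0603]
281 150 [ 0.5761 -0.0095  0.0034]
357 140 [ 0.5964 -0.1976  0.0405]
340 160 [ 0.5511 -0.162   0.0072]
167 150 [0.5664 0.2806 0.0309]
208 150 [0.5638 0.1752 0.05  ]
185 105 [0.6779 0.2356 0.0488]
bench z 0.00048071157924445274 0.0013703111777005894
```

View pics/crop0.png

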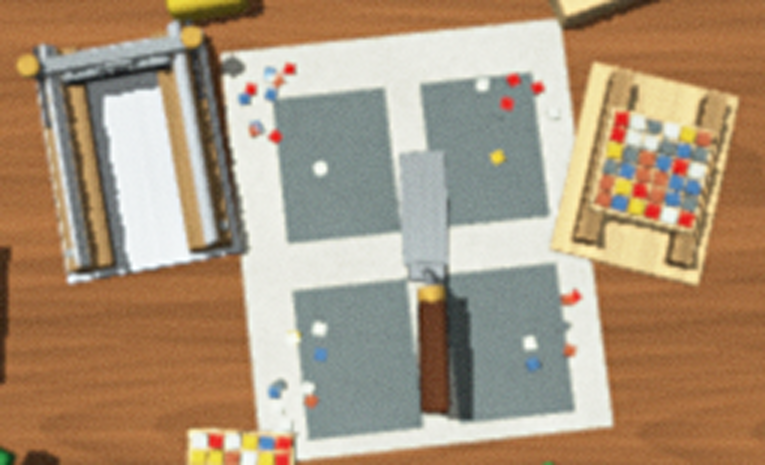

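The crop confirms them. The steel trowel has its blade at (423,210) and brown handle at (432,350), the target coaster on the battens is at (650,165), and the cradle is at (135,165). Next I measure the poses.

```bash
cat >> h.py <<'E'
def rect(P):
    (c,s,a)=cv2.minAreaRect((P[:,:2]*1000).astype(np.float32))
    a=np.deg2rad(a); s=list(s)
    a0=(a+np.pi/4)%(np.pi/2)-np.pi/4
    if abs(np.cos(a-a0))<.5: s=s[::-1]
    return np.r_[c,s].round(1), round(a0,4)   # centre mm, size (x',y'), yaw
def sel(W,x,y,z,mask=None):
    m=(W[...,0]>x[0])&(W[...,0]<x[1])&(W[...,1]>y[0])&(W[...,1]<y[1])&(W[...,2]>z[0])&(W[...,2]<z[1])
    return m if mask is None else m&mask
def axis(P):
    c=P[:,:2].mean(0); l=cv2.fitLine(P[:,:2].astype(np.float32),cv2.DIST_HUBER,0,1e-4,1e-4).ravel()
    if l[0]<0:l=-l
    return c.round(4),round(float(np.arctan2(l[1],l[0])),4)
E
python3 - <<'E'
from h import *
for n in ['top','side']:
    d=load(n);W=cloud(d);hsv=cv2.cvtColor(d['image'],cv2.COLOR_BGR2HSV)
    print('==',n)
    H=W[sel(W,(.36,.52),(-.06,.05),(.045,.075))];print('handle',len(H),rect(H),axis(H),np.median(H[:,2]))
    B=W[sel(W,(.5,.68),(-.05,.04),(.0022,.0065),(hsv[...,1]<40)&(hsv[...,2]>125)&(hsv[...,2]<185))];print('blade',len(B),rect(B) if len(B)>5 else '')
    C=W[sel(W,(.5,.7),(-.29,-.11),(.036,.05))];print('coaster',len(C),rect(C),np.median(C[:,2]))
    F=W[sel(W,(.48,.72),(-.31,-.09),(.023,.034))];print('battens',len(F),rect(F))
    G=W[sel(W,(.46,.72),(-.33,-.09),(.0045,.05))];print('board',len(G),rect(G))
    R=W[sel(W,(.48,.72),(.12,.34),(.026,.034))];print('ledges',len(R),rect(R))
    R=W[sel(W,(.48,.66),(.12,.34),(.044,.054))];print('cheek tops',len(R),rect(R))
    for nm,s in (('L',R[R[:,1]>.235]),('R',R[R[:,1]<.235])): print(nm,len(s),axis(s) if len(s)>3 else '')
    R=W[sel(W,(.48,.68),(.12,.36),(.004,.054))];print('cradle',len(R),rect(R))
E
```

```text
== top
handle 431 (array([443.6, -13.6, 111.6,  24.1]), np.float64(0.0353)) (array([ 0.4394, -0.013 ]), 0.0372) 0.06028870809174247
blade 532 (array([589.3,  -4.4, 178.1,  88.6]), np.float64(0.0004))
coaster 1229 (array([ 589.5, -197.4,   99.8,   90.4]), np.float64(-0.2297)) 0.04080915422290099
battens 467 (array([ 599.8, -200.9,  151.7,  100.6]), np.float64(-0.2322))
board 3212 (array([ 590.5, -210. ,  258.6,  237.7]), np.float64(0.0077))
ledges 1110 (array([610.7, 240.8, 193.7, 138.7]), np.float64(0.1912))
cheek tops 390 (array([592.3, 236. , 157.4, 120.6]), np.float64(0.1811))
L 228 (array([0.5818, 0.2903]), 0.1923)
R 162 (array([0.5926, 0.1811]), 0.1902)
cradle 3803 (array([580.3, 237.7, 198.3, 234. ]), np.float64(0.0132))
== side
handle 301 (array([439.2,  -9. , 106.6,  26.4]), np.float64(0.0277)) (array([ 0.4357, -0.0057]), 0.0387) 0.05813540907194825
blade 127 (array([588.3,  -4.6, 175.7,  89.2]), np.float64(-0.008))
coaster 403 (array([ 593. , -194.4,   91.3,   89.8]), np.float64(-0.2328)) 0.04056095473418719
battens 242 (array([ 598.7, -197.9,  156.4,  109.2]), np.float64(-0.1812))
board 1231 (array([ 586. , -207.9,  252.6,  226.5]), np.float64(-0.0077))
ledges 740 (array([609.5, 250.2, 195.2, 127.7]), np.float64(0.1973))
cheek tops 292 (array([593.3, 239.8, 157. , 121.2]), np.float64(0.2004))
L 123 (array([0.5817, 0.2951]), 0.1957)
R 169 (array([0.5928, 0.1852]), 0.1916)
cradle 3272 (array([585.2, 237.5, 189.5, 233.2]), np.float64(0.0003))
```

```bash
cat >> h.py <<'E'
def go(x,y,z,yaw,cur=None):
    """turn needed about tool z, then shift (cm) in the tool frame after the turn (tool pointing down)"""
    s=robot.observe(); p=s['tool_pos']; y0=s['tool_rot'][2]
    if cur is not None: p=np.array(cur[:3]);y0=cur[3]
    d=(np.array([x,y,z])-p)*100; c,n=np.cos(yaw),np.sin(yaw)
    print('rz',round(y0-yaw,4),'shift cm',np.round([c*d[0]+n*d[1], n*d[0]-c*d[1], -d[2]],3))
def st():
    s=robot.observe();print('t',round(s['time'],2),'p',s['tool_pos'].round(4),'rpy',s['tool_rot'].round(4),'F',s['contact_force'].round(2),'M',s['torque'].round(3),'open',round(s['opening'],4),'g',round(s['grip_force'],1))
E
python3 -c "
from h import *
go(.4475,-.010,.12,.037)"
```

```text
rz 0.3148 shift cm [ 28.428 -47.23   11.412]
```

Call:
carry_out(deltas=[[0, 0, 0, 0, 0, 0.105, 1], [0, 0, 0, 0, 0, 0.105, 1], [0, 0, 0, 0, 0, 0.105, 1], [1.777, -2.952, 0.713, 0, 0, 0, 1], [1.777, -2.952, 0.713, 0, 0, 0, 1], [1.777, -2.952, 0.713, 0, 0, 0, 1], [1.777, -2.952, 0.713, 0, 0, 0, 1], [1.777, -2.952, 0.713, 0, 0, 0, 1]])

```text
time: 0.77
tool_pos: [0.2646, -0.3404, 0.1985]
tool_rot: [-3.141, 0.0, 0.036]
contact_force: [0.6, -0.2, -0.0]
opening: 0.0915
grip_force: 0.0
```

Call:
carry_out(deltas=[[1.777, -2.952, 0.713, 0, 0, 0, 1], [1.777, -2.952, 0.713, 0, 0, 0, 1], [1.777, -2.952, 0.713, 0, 0, 0, 1], [1.777, -2.952, 0.713, 0, 0, 0, 1], [1.777, -2.952, 0.713, 0, 0, 0, 1], [1.777, -2.952, 0.713, 0, 0, 0, 1], [1.777, -2.952, 0.713, 0, 0, 0, 1], [1.777, -2.952, 0.713, 0, 0, 0, 1]])

```text
time: 1.43
tool_pos: [0.398, -0.0992, 0.1416]
tool_rot: [3.142, 0.0, 0.037]
contact_force: [1.3, 0.2, 0.7]
opening: 0.0917
grip_force: 0.0
```

Call:
carry_out(deltas=[[1.777, -2.952, 0.713, 0, 0, 0, 1], [1.777, -2.952, 0.713, 0, 0, 0, 1], [1.777, -2.952, 0.713, 0, 0, 0, 1], [0, 0, 0, 0, 0, 0, 1], [0, 0, 0, 0, 0, 0, 1], [0, 0, 0, 0, 0, 0, 1], [0, 0, 0, 0, 0, 0, 1], [0, 0, 0, 0, 0, 0, 1]])

```text
time: 2.1
tool_pos: [0.4474, -0.0115, 0.1209]
tool_rot: [3.141, -0.0, 0.035]
contact_force: [0.2, -0.2, 0.6]
opening: 0.0916
grip_force: 0.0
```

```bash
python3 - <<'E'
from h import *
st(); a=shot('side');b=shot('top')
cv2.imwrite('pics/s1.png',cv2.resize(a['image'][60:260,120:400],None,fx=2.5,fy=2.5))
cv2.imwrite('pics/t1.png',b['image'])
go(.4475,-.010,.037,.037)
E
```

```text
t 2.1 p [ 0.4474 -0.0115  0.1209] rpy [ 3.1413e+00 -3.0000e-04  3.4900e-02] F [ 0.2  -0.22  0.59] M [ 0.028  0.046 -0.04 ] open 0.0916 g 0.0
rz -0.0021 shift cm [ 2.000e-03 -1.370e-01  8.389e+00]
```

View pics/s1.png

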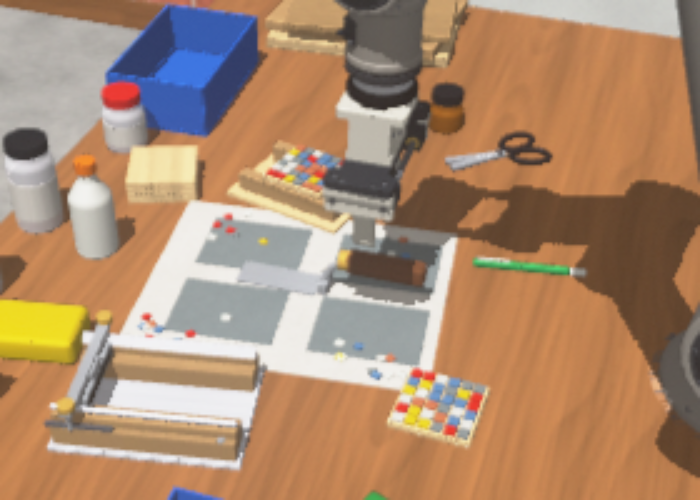

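The side view shows the open gripper over the brown handle, with the near finger at (365,240) and the handle at (385,268). I'll descend and grip.

Call:
carry_out(deltas=[[0, 0, 1.4, 0, 0, 0, 1], [0, 0, 1.4, 0, 0, 0, 1], [0, 0, 1.4, 0, 0, 0, 1], [0, 0, 1.4, 0, 0, 0, 1], [0, 0, 1.4, 0, 0, 0, 1], [0, 0, 1.3, 0, 0, 0, 1], [0, 0, 0, 0, 0, 0, 1], [0, 0, 0, 0, 0, 0, 1]], force=50)

```text
time: 2.87
tool_pos: [0.4473, -0.0108, 0.0375]
tool_rot: [-3.141, 0.001, 0.036]
contact_force: [0.4, 0.1, -0.2]
opening: 0.0916
grip_force: 0.0
```

Call:
carry_out(deltas=[[0, 0, 0, 0, 0, 0, 0.6], [0, 0, 0, 0, 0, 0, 0.45], [0, 0, 0, 0, 0, 0, 0.35], [0, 0, 0, 0, 0, 0, 0.25], [0, 0, 0, 0, 0, 0, 0], [0, 0, 0, 0, 0, 0, 0], [0, 0, 0, 0, 0, 0, 0], [0, 0, 0, 0, 0, 0, 0]], force=50)

```text
time: 3.53
tool_pos: [0.4477, -0.0104, 0.0377]
tool_rot: [3.141, -0.0, 0.037]
contact_force: [0.1, 0.1, 0.7]
opening: 0.0429
grip_force: 0.0
```

```bash
python3 - <<'E'
from h import *
st()
E
```

```text
t 3.53 p [ 0.4477 -0.0104  0.0377] rpy [ 3.1415e+00 -1.0000e-04  3.6900e-02] F [0.09 0.12 0.67] M [ 0.039 -0.    -0.054] open 0.0429 g 0.0
```

Call:
carry_out(deltas=[[0, 0, 0, 0, 0, 0, 0], [0, 0, 0, 0, 0, 0, 0], [0, 0, 0, 0, 0, 0, 0], [0, 0, 0, 0, 0, 0, 0], [0, 0, 0, 0, 0, 0, 0], [0, 0, 0, 0, 0, 0, 0], [0, 0, 0, 0, 0, 0, 0], [0, 0, 0, 0, 0, 0, 0]])

```text
time: 4.2
tool_pos: [0.4477, -0.0104, 0.0376]
tool_rot: [3.142, 0.0, 0.037]
contact_force: [-0.1, 0.6, -0.2]
opening: 0.0239
grip_force: 49.9
```

Call:
carry_out(deltas=[[0, 0, -0.5, 0, 0, 0, 0], [0, 0, -1, 0, 0, 0, 0], [0, 0, -1.5, 0, 0, 0, 0], [0, 0, -1.5, 0, 0, 0, 0], [0, 0, -1, 0, 0, 0, 0], [0, 0, -0.5, 0, 0, 0, 0], [0, 0, 0, 0, 0, 0, 0], [0, 0, 0, 0, 0, 0, 0]])

```text
time: 4.87
tool_pos: [0.4475, -0.0104, 0.0975]
tool_rot: [3.142, 0.0, 0.037]
contact_force: [0.1, 0.4, -2.1]
opening: 0.0238
grip_force: 49.9
```

```bash
python3 - <<'E'
from h import *
st(); a=shot('side');b=shot('top')
for n,d in (('side',a),('top',b)):
    W=cloud(d);hsv=cv2.cvtColor(d['image'],cv2.COLOR_BGR2HSV)
    B=W[sel(W,(.47,.68),(-.06,.05),(.045,.12))]
    print(n,len(B)); 
    m=B[(B[:,0]>.53)];print(rect(m) if len(m)>5 else '',axis(m), np.median(m[:,2]))
    # plane fit z(x,y)
    A=np.c_[m[:,:2]-m[:,:2].mean(0),np.ones(len(m))];print(np.linalg.lstsq(A,m[:,2],rcond=None)[0])
E
```

```text
t 4.87 p [ 0.4475 -0.0104  0.0975] rpy [3.1415e+00 2.0000e-04 3.6800e-02] F [ 0.08  0.38 -2.13] M [ 0.045  0.127 -0.039] open 0.0238 g 49.9
side 346
(array([573.1,  -6.8,  85.9,  45.5]), np.float64(0.0356)) (array([ 0.5723, -0.0045]), 0.043) 0.06254248654388206
[0.00492017 0.01203576 0.06253958]
top 236
(array([592.7,  -7.3,  43.3,  39.6]), np.float64(0.0158)) (array([ 0.5968, -0.009 ]), 0.8435) 0.062496376158005906
[-0.01287605 -0.01308624  0.06249632]
```

```bash
python3 - <<'E'
from h import *
go(.3633,-.1408,.0975,-.231)
E
```

```text
rz 0.2677 shift cm [-5.173 14.622 -0.053]
```

Call:
carry_out(deltas=[[0, 0, 0, 0, 0, 0.067, 0], [0, 0, 0, 0, 0, 0.067, 0], [0, 0, 0, 0, 0, 0.067, 0], [0, 0, 0, 0, 0, 0.067, 0], [-0.52, 1.46, 0, 0, 0, 0, 0], [-0.52, 1.46, 0, 0, 0, 0, 0], [-0.52, 1.46, 0, 0, 0, 0, 0], [-0.52, 1.46, 0, 0, 0, 0, 0]])

```text
time: 5.63
tool_pos: [0.4131, -0.0627, 0.0969]
tool_rot: [-3.141, 0.002, -0.231]
contact_force: [0.4, 0.5, -1.4]
opening: 0.0236
grip_force: 49.9
```

Call:
carry_out(deltas=[[-0.52, 1.46, 0, 0, 0, 0, 0], [-0.52, 1.46, 0, 0, 0, 0, 0], [-0.52, 1.46, 0, 0, 0, 0, 0], [-0.52, 1.46, 0, 0, 0, 0, 0], [-0.52, 1.46, 0, 0, 0, 0, 0], [-0.52, 1.46, 0, 0, 0, 0, 0], [0, 0, 0, 0, 0, 0, 0], [0, 0, 0, 0, 0, 0, 0]])

```text
time: 6.3
tool_pos: [0.3632, -0.1408, 0.0972]
tool_rot: [-3.141, 0.001, -0.233]
contact_force: [0.9, -0.4, -2.1]
opening: 0.024
grip_force: 49.9
```

```bash
python3 - <<'E'
from h import *
st(); a=shot('side');b=shot('top')
s=robot.observe();p=s['tool_pos'][:2];yw=s['tool_rot'][2];u=np.array([np.cos(yw),np.sin(yw)]);v=np.array([-u[1],u[0]])
for n,d in (('side',a),('top',b)):
    W=cloud(d)
    L=np.stack([(W[...,:2]-p)@u,(W[...,:2]-p)@v,W[...,2]],-1)*1000  # tool-aligned frame, mm
    B=L[sel(L,(85,180),(-40,40),(52,72))]
    C=L[sel(L,(182,300),(-70,70),(36.5,48))]
    T=L[sel(L,(150,340),(-80,80),(24,34))]
    for k,m in (('blade',B),('coaster',C),('battens',T)):
        if len(m)>9: print(n,k,len(m),rect(m/1000),'x99',np.percentile(m[:,0],[1,99]).round(1),'y',np.percentile(m[:,1],[1,99]).round(1),'z',np.median(m[:,2]).round(1))
i=np.hstack([cv2.resize(a['image'][100:230,140:330],(380*1,260)),cv2.resize(b['image'][90:250,260:420],(260,260))])
cv2.imwrite('pics/c2.png',i)
E
```

```text
t 6.3 p [ 0.3632 -0.1408  0.0972] rpy [-3.1412e+00  1.0000e-03 -2.3320e-01] F [ 0.89 -0.4  -2.15] M [ 0.135  0.182 -0.008] open 0.024 g 49.9
side blade 195 (array([126.7,   0.3,  83.1,  46.5]), np.float64(0.0008)) x99 [ 85.9 167.1] y [-22.1  22.4] z 62.2
side coaster 393 (array([2.361e+02, 2.000e-01, 9.080e+01, 9.330e+01]), np.float64(-0.0067)) x99 [191.7 279.5] y [-43.8  44.6] z 40.4
side battens 192 (array([239.5,   0.8, 152.7, 101.2]), np.float64(-0.0381)) x99 [167.3 316.7] y [-48.6  50. ] z 29.5
top blade 570 (array([127.2,  -2.3,  84.2,  40.6]), np.float64(-0.0086)) x99 [ 85.6 167.7] y [-22.   17.7] z 62.9
top coaster 1209 (array([237.7,  -3.7,  90.6,  90.2]), np.float64(0.001)) x99 [193.5 281.5] y [-47.7  40.1] z 40.8
top battens 478 (array([243.5,  -4.8, 151.1, 100.7]), np.float64(0.0021)) x99 [168.3 317.4] y [-54.7  45.2] z 30.3
```

View pics/c2.png

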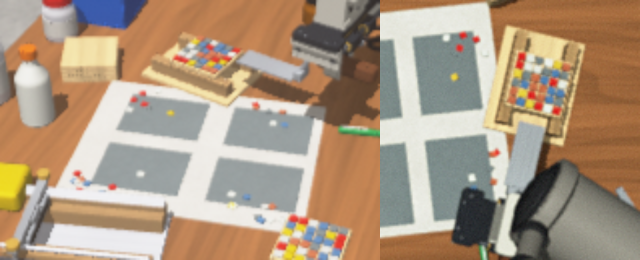

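The composite shows the blade pointing squarely at the coaster, with its tip at (525,130) in the right half, just short of the battens. By my numbers there is 23 mm to go and about 1 mm of lateral error. I'll descend and slide under.

Call:
carry_out(deltas=[[0, 0.08, 0.4, 0, 0, 0, 0], [0, 0, 0.8, 0, 0, 0, 0], [0, 0, 1, 0, 0, 0, 0], [0, 0, 1, 0, 0, 0, 0], [0, 0, 0.8, 0, 0, 0, 0], [0, 0, 0.5, 0, 0, 0, 0], [0, 0, 0, 0, 0, 0, 0], [0, 0, 0, 0, 0, 0, 0]])

```text
time: 7.07
tool_pos: [0.3634, -0.1412, 0.0524]
tool_rot: [-3.141, 0.001, -0.231]
contact_force: [0.1, 0.2, -1.7]
opening: 0.0236
grip_force: 49.9
```

Call:
carry_out(deltas=[[0.4, 0, 0, 0, 0, 0, 0], [0.8, 0, 0, 0, 0, 0, 0], [0.8, 0, 0, 0, 0, 0, 0], [0.8, 0, 0, 0, 0, 0, 0], [0.8, 0, 0, 0, 0, 0, 0], [0.8, 0, 0, 0, 0, 0, 0], [0.8, 0, 0, 0, 0, 0, 0], [0.8, 0, 0, 0, 0, 0, 0]])

```text
time: 7.73
tool_pos: [0.4227, -0.1553, 0.0526]
tool_rot: [3.141, -0.0, -0.231]
contact_force: [0.3, 0.5, -1.8]
opening: 0.0237
grip_force: 49.9
```

Call:
carry_out(deltas=[[0.8, 0, 0, 0, 0, 0, 0], [0.8, 0, 0, 0, 0, 0, 0], [0.8, 0, 0, 0, 0, 0, 0], [0.8, 0, 0, 0, 0, 0, 0], [0.8, 0, 0, 0, 0, 0, 0], [0.8, 0, 0, 0, 0, 0, 0], [0.8, 0, 0, 0, 0, 0, 0], [0.4, 0, 0, 0, 0, 0, 0]])

```text
time: 8.4
tool_pos: [0.4815, -0.1693, 0.0527]
tool_rot: [3.141, -0.001, -0.231]
contact_force: [0.6, 0.3, -2.2]
opening: 0.0235
grip_force: 49.9
```

```bash
python3 - <<'E'
from h import *
st(); a=shot('side');b=shot('top')
s=robot.observe();p=s['tool_pos'][:2];yw=-.232;u=np.array([np.cos(yw),np.sin(yw)]);v=np.array([-u[1],u[0]])
for n,d in (('side',a),('top',b)):
    W=cloud(d)
    L=np.stack([(W[...,:2]-p)@u,(W[...,:2]-p)@v,W[...,2]],-1)*1000
    C=L[sel(L,(66,200),(-70,70),(36.5,48))]
    print(n,len(C),rect(C/1000),np.percentile(C[:,0],[1,99]).round(1),np.percentile(C[:,1],[1,99]).round(1))
E
```

```text
t 8.4 p [ 0.4815 -0.1693  0.0527] rpy [ 3.1413e+00 -1.0000e-03 -2.3110e-01] F [ 0.58  0.29 -2.2 ] M [0.095 0.205 0.048] open 0.0235 g 49.9
side 327 (array([114.4,   2.4,  91.1,  88.6]), np.float64(-0.0039)) [ 71.  158.5] [-39.9  45.9]
top 585 (array([116.7,  10.9,  90.8,  65.7]), np.float64(-0.0431)) [ 73.8 160.9] [-17.4  42.1]
```

Call:
carry_out(deltas=[[0, 0, -0.4, 0, 0, 0, 0], [0, 0, -0.35, 0, 0, 0, 0], [0, 0, -0.15, 0, 0, 0, 0], [0, 0, -0.1, 0, 0, 0, 0], [0, 0, -0.1, 0, 0, 0, 0], [0, 0, -0.1, 0, 0, 0, 0], [0, 0, -0.15, 0, 0, 0, 0], [0, 0, -0.15, 0, 0, 0, 0]])

```text
time: 9.17
tool_pos: [0.4799, -0.1687, 0.0675]
tool_rot: [-3.141, 0.001, -0.231]
contact_force: [-0.6, -1.0, -3.6]
opening: 0.0233
grip_force: 49.9
```

Call:
carry_out(deltas=[[0, 0, -0.25, 0, 0, 0, 0], [0, 0, -0.4, 0, 0, 0, 0], [0, 0, -0.6, 0, 0, 0, 0], [0, 0, -0.8, 0, 0, 0, 0], [0, 0, -0.8, 0, 0, 0, 0], [0, 0, -0.8, 0, 0, 0, 0], [0, 0, -0.8, 0, 0, 0, 0], [0, 0, -0.5, 0, 0, 0, 0]])

```text
time: 9.83
tool_pos: [0.4807, -0.1691, 0.1186]
tool_rot: [3.141, -0.002, -0.231]
contact_force: [-0.1, -0.1, -2.9]
opening: 0.0239
grip_force: 49.9
```

```bash
cat >> h.py <<'E'
def meas(items,yw=None,out=None):
    st(); s=robot.observe();p=s['tool_pos'][:2]
    if yw is None: yw=s['tool_rot'][2]
    u=np.array([np.cos(yw),np.sin(yw)]);v=np.array([-u[1],u[0]])
    for n in ('side','top'):
        d=shot(n);W=cloud(d)
        L=np.stack([(W[...,:2]-p)@u,(W[...,:2]-p)@v,W[...,2]],-1)*1000
        for k,a in items.items():
            m=L[sel(L,*a)]
            if len(m)<9: continue
            A=np.c_[m[:,:2]-m[:,:2].mean(0),np.ones(len(m))]
            print(n,k,len(m),rect(m/1000),'x',np.percentile(m[:,0],[1,99]).round(1),'y',np.percentile(m[:,1],[1,99]).round(1),'z',np.median(m[:,2]).round(1),'tilt',np.linalg.lstsq(A,m[:,2],rcond=None)[0][:2].round(3))
E
python3 - <<'E'
from h import *
meas({'coaster':((60,200),(-70,70),(80,105)),'tipz':((160,180),(-22,22),(70,105))})
E
```

```text
t 9.83 p [ 0.4807 -0.1691  0.1186] rpy [ 3.1411e+00 -1.8000e-03 -2.3120e-01] F [-0.13 -0.11 -2.93] M [ 0.122  0.277 -0.009] open 0.0239 g 49.9
side coaster 451 (array([111.2,   3.4, 101.7,  91.4]), np.float64(-0.0224)) x [ 63.9 160.4] y [-41.2  46.1] z 94.1 tilt [ 0.008 -0.04 ]
top coaster 822 (array([119.7,   9.1, 100.3,  68.1]), np.float64(-0.0235)) x [ 73.1 167.7] y [-18.6  42.1] z 94.7 tilt [-0.004 -0.007]
top tipz 39 (array([164.7,  -0.5,   9. ,  40.7]), np.float64(0.0047)) x [160.3 169.2] y [-20.7  19.3] z 87.2 tilt [-1.314  0.014]
```

```bash
python3 - <<'E'
from h import *
yw=.192;u=np.array([np.cos(yw),np.sin(yw)]);v=np.array([-u[1],u[0]]);o=np.array([.609,.2428])
for n in ('side','top'):
    W=cloud(load(n));L=np.stack([(W[...,:2]-o)@u,(W[...,:2]-o)@v,W[...,2]],-1)*1000
    for k,x,y,z in (('baseplate',(-130,130),(-90,90),(4,8.5)),('ledge',(-130,120),(-50,50),(28,32)),('flareL',(-130,20),(35,70),(44,54)),('flareR',(-130,20),(-70,-35),(44,54)),('bar',(30,120),(-30,30),(40,70)),('chan floor',(-90,30),(-45,45),(4,9))):
        m=L[sel(L,x,y,z)]
        if len(m)>9: print(n,k,len(m),'x',np.percentile(m[:,0],[1,50,99]).round(1),'y',np.percentile(m[:,1],[1,5,50,95,99]).round(1),'slope',np.polyfit(m[:,0],m[:,1],1)[0].round(3),'z',np.median(m[:,2]).round(1))
    for sgn in (1,-1):
        m=L[sel(L,(-130,120),(20,50) if sgn>0 else (-50,-20),(28,32))]
        if len(m)>9: print('  ledge',sgn,len(m),'x',np.percentile(m[:,0],[1,99]).round(1),'y',np.percentile(m[:,1],[2,50,98]).round(1),'slope',np.polyfit(m[:,0],m[:,1],1)[0].round(3))
E
```

```text
side baseplate 912 x [-100.3  -18.3   97.5] y [-60.4 -33.8  -5.   74.2  76.1] slope 0.071 z 6.3
side ledge 297 x [-94.5 -15.5  94.2] y [-49.4 -48.5 -37.7  34.5  36.5] slope -0.034 z 30.3
side flareL 86 x [-93.5 -38.6  18.2] y [52.4 53.6 56.3 58.9 59.5] slope 0.003 z 48.9
side flareR 135 x [-93.3 -38.6  18.1] y [-59.8 -58.1 -53.6 -49.1 -47.5] slope 0.002 z 47.7
side bar 154 x [60.  67.2 79.6] y [-28.1 -26.1   3.9  27.2  29.2] slope -0.045 z 55.9
side chan floor 467 x [-89.1 -31.7  28.6] y [-34.5 -32.9 -12.8   6.3   7.7] slope -0.009 z 6.3
  ledge 1 58 x [-94.8  59.7] y [29.5 33.2 40.3] slope -0.017
  ledge -1 238 x [-93.8  94.7] y [-49.3 -40.2 -31. ] slope -0.009
top baseplate 1510 x [-112.6  -18.9   99. ] y [-80.7 -74.9  -3.1  29.8  72.1] slope -0.015 z 6.1
top ledge 583 x [-93.7 -14.5  93.9] y [-48.9 -47.8  30.1  44.   45.2] slope 0.023 z 30.1
top flareL 159 x [-93.  -36.8  18.5] y [46.9 47.9 51.8 55.7 56.3] slope 0.001 z 48.3
top flareR 135 x [-94.3 -37.9  18.8] y [-61.2 -60.8 -57.7 -53.8 -52.8] slope 0.003 z 48.7
top bar 230 x [60.  67.8 79.7] y [-29.  -26.8  -0.4  26.7  29. ] slope 0.047 z 56.2
top chan floor 916 x [-88.5 -30.4  28.5] y [-32.  -29.3  -1.5  26.7  29.4] slope 0.007 z 6.2
  ledge 1 310 x [-93.8  93.8] y [29.4 37.4 45.2] slope 0.003
  ledge -1 272 x [-92.8  93.9] y [-48.9 -41.9 -34.8] slope 0.004
```

Call:
carry_out(deltas=[[0, 0, 0, 0, 0, -0.012, 0], [0, 0, 0, 0, 0, -0.028, 0], [0, 0, 0, 0, 0, -0.036, 0], [0, 0, 0, 0, 0, -0.036, 0], [0, 0, 0, 0, 0, -0.036, 0], [0, 0, 0, 0, 0, -0.036, 0], [0, 0, 0, 0, 0, -0.036, 0], [0, 0, 0, 0, 0, -0.036, 0]])

```text
time: 10.6
tool_pos: [0.4798, -0.1687, 0.1165]
tool_rot: [-3.141, 0.001, 0.027]
contact_force: [-0.8, -0.2, -2.7]
opening: 0.0238
grip_force: 49.9
```

Call:
carry_out(deltas=[[0, 0, 0, 0, 0, -0.036, 0], [0, 0, 0, 0, 0, -0.036, 0], [0, 0, 0, 0, 0, -0.036, 0], [0, 0, 0, 0, 0, -0.032, 0], [0, 0, 0, 0, 0, -0.02, 0], [0, 0, 0, 0, 0, -0.008, 0], [0.078, -0.4, 0, 0, 0, 0, 0], [0.175, -0.9, 0, 0, 0, 0, 0]])

```text
time: 11.27
tool_pos: [0.4802, -0.1559, 0.117]
tool_rot: [3.141, 0.0, 0.191]
contact_force: [-0.4, -0.9, -3.8]
opening: 0.0234
grip_force: 49.8
```

Call:
carry_out(deltas=[[0.272, -1.4, 0, 0, 0, 0, 0], [0.35, -1.8, 0, 0, 0, 0, 0], [0.389, -2, 0, 0, 0, 0, 0], [0.389, -2, 0, 0, 0, 0, 0], [0.389, -2, 0, 0, 0, 0, 0], [0.389, -2, 0, 0, 0, 0, 0], [0.389, -2, 0, 0, 0, 0, 0], [0.389, -2, 0, 0, 0, 0, 0]])

```text
time: 11.93
tool_pos: [0.4796, 0.001, 0.1171]
tool_rot: [-3.141, 0.0, 0.193]
contact_force: [0.2, -0.9, -3.1]
opening: 0.0236
grip_force: 49.9
```

Call:
carry_out(deltas=[[0.389, -2, 0, 0, 0, 0, 0], [0.389, -2, 0, 0, 0, 0, 0], [0.389, -2, 0, 0, 0, 0, 0], [0.389, -2, 0, 0, 0, 0, 0], [0.389, -2, 0, 0, 0, 0, 0], [0.389, -2, 0, 0, 0, 0, 0], [0.389, -2, 0, 0, 0, 0, 0], [0.389, -2, 0, 0, 0, 0, 0]])

```text
time: 12.6
tool_pos: [0.4792, 0.1639, 0.1171]
tool_rot: [-3.141, 0.0, 0.193]
contact_force: [0.4, -0.6, -2.4]
opening: 0.0239
grip_force: 49.9
```

Call:
carry_out(deltas=[[0.35, -1.8, 0, 0, 0, 0, 0], [0.292, -1.5, 0, 0, 0, 0, 0], [0.214, -1.1, 0, 0, 0, 0, 0], [0.136, -0.7, 0, 0, 0, 0, 0], [0.072, -0.37, 0, 0, 0, 0, 0], [0, 0, 0, 0, 0, 0, 0], [0, 0, 0, 0, 0, 0, 0], [0, 0, 0, 0, 0, 0, 0]])

```text
time: 13.27
tool_pos: [0.48, 0.2173, 0.117]
tool_rot: [3.141, 0.0, 0.192]
contact_force: [0.1, -0.4, -2.3]
opening: 0.0238
grip_force: 49.9
```

```bash
python3 - <<'E'
from h import *
meas({'coaster':((69,190),(-60,60),(89,102)),'tip':((160,180),(-22,22),(80,89)),'ledgeL':((30,90),(25,50),(28,32)),'ledgeR':((30,90),(-50,-25),(28,32)),'flareL':((30,90),(42,65),(44,54)),'flareR':((30,90),(-65,-42),(44,54)),'floor':((30,68),(-45,45),(4,9))},.193)
go(.609-.131*.9814,.2428-.131*.1918,.1186,.193)
a=load('side');b=load('top')
i=np.hstack([cv2.resize(a['image'][130:290,110:310],(400,320)),cv2.resize(b['image'][80:240,130:290],(320,320))]);cv2.imwrite('pics/c3.png',i)
E
```

```text
t 13.27 p [0.48   0.2173 0.117 ] rpy [3.1413e+00 3.0000e-04 1.9200e-01] F [ 0.13 -0.44 -2.32] M [-0.018  0.311 -0.006] open 0.0238 g 49.9
side coaster 819 (array([116.9,  -0. ,  89. ,  92.4]), np.float64(-0.0157)) x [ 73.2 160.3] y [-43.   44.3] z 92.6 tilt [-0.001 -0.003]
side tip 14 (array([164.3,   0. ,   7. ,  36.2]), np.float64(0.0196)) x [161.1 168. ] y [-17.4  18.1] z 81.9 tilt [-1.202 -0.033]
side ledgeL 24 (array([61.8, 34.1, 54.4, 13.9]), np.float64(-0.1731)) x [36.4 88.7] y [30.7 44.8] z 30.6 tilt [0.027 0.084]
side ledgeR 54 (array([ 59.2, -39.3,  45.3,  19.1]), np.float64(0.0597)) x [37.2 81.4] y [-49.  -30.1] z 29.9 tilt [-0.001  0.005]
side flareL 42 (array([62.8, 56.6, 52.6,  6.1]), np.float64(-0.019)) x [37.2 89.1] y [53.5 59.2] z 49.3 tilt [-0.008  0.528]
side flareR 10 (array([ 60.3, -51.3,  44.4,   5.1]), np.float64(-0.0973)) x [38.7 80.3] y [-55.6 -48.5] z 45.7 tilt [ 0.093 -0.255]
side floor 171 (array([49.4,  0.4, 37.2, 86.3]), np.float64(0.0011)) x [31.2 67.4] y [-36.7  42.2] z 6.4 tilt [ 0.012 -0.004]
top coaster 184 (array([138.2, -24.6, 124.7,  61.2]), np.float64(0.7818)) x [ 76.8 162.1] y [-48.7  37.9] z 92.2 tilt [ 0.015 -0.016]
top ledgeR 56 (array([ 61.4, -43.9,  49.3,  12.6]), np.float64(-0.1553)) x [37.  85.9] y [-48.9 -35. ] z 30.1 tilt [-0.009  0.034]
top flareR 27 (array([ 65.5, -54.2,  50.2,   7.9]), np.float64(-0.1713)) x [40.8 89.5] y [-60.4 -52.6] z 47.0 tilt [ 0.013 -0.659]
top floor 26 (array([ 43.9, -31.9,  27.3,  13.4]), np.float64(0.4642)) x [31.6 58.6] y [-43.  -28.2] z 6.5 tilt [-0.021 -0.003]
rz -0.0012 shift cm [ 0.045 -0.033 -0.148]
```

View pics/c3.png

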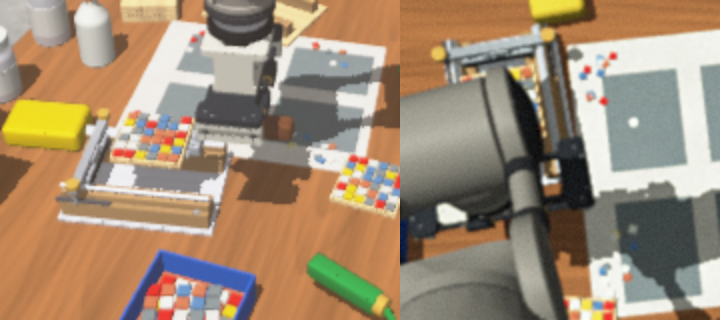

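Side half: the coaster sits on the blade over the channel, its chips at (150,135), centred between the rails. The top half is mostly hidden by the arm. Numbers put it within 1 mm of the centre line, so I'll lower to just above the flares and re-measure.

Call:
carry_out(deltas=[[0, -0.03, 0.2, 0, 0, 0, 0], [0, 0, 0.5, 0, 0, 0, 0], [0, 0, 0.6, 0, 0, 0, 0], [0, 0, 0.6, 0, 0, 0, 0], [0, 0, 0.5, 0, 0, 0, 0], [0, 0, 0.3, 0, 0, 0, 0], [0, 0, 0.2, 0, 0, 0, 0], [0, 0, 0, 0, 0, 0, 0]])

```text
time: 14.03
tool_pos: [0.4797, 0.2182, 0.0875]
tool_rot: [3.141, 0.001, 0.193]
contact_force: [-0.1, -0.6, -3.2]
opening: 0.0235
grip_force: 49.9
```

```bash
python3 - <<'E'
from h import *
meas({'coaster':((69,190),(-60,60),(59,75)),'ledgeL':((30,90),(25,50),(28,32)),'ledgeR':((30,90),(-50,-25),(28,32)),'flareL':((30,180),(48,65),(44,54)),'flareR':((30,180),(-65,-48),(44,54))},.193)
E
```

```text
t 14.03 p [0.4797 0.2182 0.0875] rpy [3.1414e+00 1.0000e-03 1.9280e-01] F [-0.08 -0.58 -3.24] M [-0.035  0.329 -0.017] open 0.0235 g 49.9
side coaster 816 (array([116.9,  -0. ,  91.2,  91.4]), np.float64(0.0137)) x [ 73.1 160.6] y [-43.4  44.4] z 62.9 tilt [-0.004 -0.005]
side ledgeL 24 (array([59.2, 33.7, 49.5, 13.3]), np.float64(-0.2005)) x [36.1 84.4] y [30.4 43.9] z 30.1 tilt [0.011 0.078]
side flareL 109 (array([107.6,  57.1, 142. ,   8.7]), np.float64(0.0043)) x [ 38.  178.1] y [52.8 60.1] z 49.3 tilt [-0.003  0.318]
side flareR 17 (array([138.9, -57.1,  78.5,   8.2]), np.float64(0.0993)) x [104.6 178.2] y [-61.4 -50. ] z 48.0 tilt [ 0.021 -0.21 ]
top coaster 218 (array([140.4, -22.1,  62.5, 122.7]), np.float64(-0.7226)) x [ 79.6 162.5] y [-48.4  38.8] z 63.0 tilt [ 0.018 -0.002]
top ledgeR 37 (array([ 62.5, -44.8,  51.4,  12.4]), np.float64(-0.1424)) x [36.5 86.3] y [-49.8 -36. ] z 30.4 tilt [-0.016  0.002]
top flareL 30 (array([167.4,  52.1,  22.8,   7.2]), np.float64(0.0002)) x [156.  178.5] y [48.6 55.7] z 48.6 tilt [-0.048  0.547]
top flareR 144 (array([108.5, -57. , 141.6,   9.7]), np.float64(-0.0099)) x [ 41.4 177.6] y [-61.7 -52.8] z 48.6 tilt [-0.002 -0.66 ]
```

Call:
carry_out(deltas=[[0, 0, 0.2, 0, 0, 0, 0], [0, 0, 0.25, 0, 0, 0, 0], [0, 0, 0.25, 0, 0, 0, 0], [0, 0, 0.25, 0, 0, 0, 0], [0, 0, 0.25, 0, 0, 0, 0], [0, 0, 0.2, 0, 0, 0, 0], [0, 0, 0, 0, 0, 0, 0], [0, 0, 0, 0, 0, 0, 0]])

```text
time: 14.8
tool_pos: [0.4798, 0.2182, 0.0739]
tool_rot: [3.141, 0.0, 0.193]
contact_force: [0.6, 0.7, -2.7]
opening: 0.0235
grip_force: 49.9
```

```bash
python3 - <<'E'
from h import *
meas({'coaster':((69,190),(-60,60),(42,59))},.193)
E
```

```text
t 14.8 p [0.4798 0.2182 0.0739] rpy [3.1415e+00 4.0000e-04 1.9280e-01] F [ 0.63  0.66 -2.7 ] M [-0.034  0.322 -0.016] open 0.0235 g 49.9
side coaster 1150 (array([130.3,   0.4, 118.5, 118.9]), np.float64(0.0024)) x [ 72.7 184. ] y [-57.1  57.5] z 49.0 tilt [-0.004  0.003]
top coaster 453 (array([129.8,  -0.9, 119.5, 118.4]), np.float64(-0.0071)) x [ 73.1 187.5] y [-59.7  54.9] z 48.5 tilt [ 0.002 -0.002]
```

Call:
carry_out(deltas=[[0, 0, 0.15, 0, 0, 0, 0], [0, 0, 0.15, 0, 0, 0, 0], [0, 0, 0.15, 0, 0, 0, 0], [0, 0, 0.1, 0, 0, 0, 0], [0, 0, 0.1, 0, 0, 0, 0], [0, 0, 0.1, 0, 0, 0, 0], [0, 0, 0.1, 0, 0, 0, 0], [0, 0, 0, 0, 0, 0, 0]])

```text
time: 15.57
tool_pos: [0.4798, 0.2182, 0.0654]
tool_rot: [3.141, 0.0, 0.193]
contact_force: [-0.1, -1.1, -2.7]
opening: 0.0234
grip_force: 49.9
```

Call:
carry_out(deltas=[[0, 0, 0.1, 0, 0, 0, 0], [0, 0, 0.1, 0, 0, 0, 0], [0, 0, 0.1, 0, 0, 0, 0], [0, 0, 0.1, 0, 0, 0, 0], [0, 0, 0.1, 0, 0, 0, 0], [0, 0, 0, 0, 0, 0, 0], [0, 0, 0, 0, 0, 0, 0], [0, 0, 0, 0, 0, 0, 0]])

```text
time: 16.23
tool_pos: [0.48, 0.2182, 0.0607]
tool_rot: [3.142, -0.0, 0.193]
contact_force: [-0.7, -0.1, -1.2]
opening: 0.0236
grip_force: 49.9
```

```bash
python3 - <<'E'
from h import *
meas({'coaster':((72,165),(-43,43),(36,47))},.193)
a=load('side');cv2.imwrite('pics/c4.png',cv2.resize(a['image'][170:270,130:260],None,fx=5,fy=5,interpolation=cv2.INTER_CUBIC))
E
```

```text
t 16.23 p [0.48   0.2182 0.0607] rpy [ 3.1415e+00 -1.0000e-04  1.9280e-01] F [-0.75 -0.08 -1.2 ] M [-0.021  0.139  0.004] open 0.0236 g 49.9
side coaster 789 (array([1.175e+02, 1.000e-01, 9.030e+01, 8.570e+01]), np.float64(0.0018)) x [ 73.2 161.1] y [-42.   41.9] z 40.7 tilt [ 0.005 -0.004]
top coaster 212 (array([134.9,  -0.9,  55.3,  84. ]), np.float64(-0.0028)) x [118.8 162.1] y [-42.7  40.2] z 40.4 tilt [-0.027  0.001]
```

View pics/c4.png

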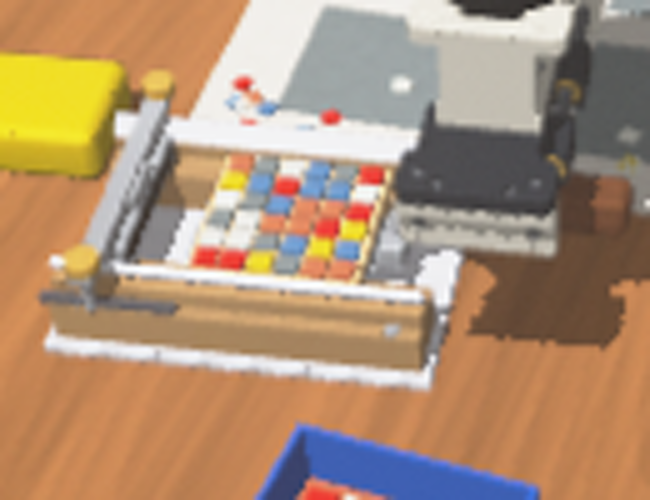

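The crop shows the coaster flat on both ledges at (290,225), its near edge by the heel and about 30 mm short of the stop bar at (135,180). Now I push gently toward the bar.

Call:
carry_out(deltas=[[0.1, 0, 0, 0, 0, 0, 0], [0.1, 0, 0, 0, 0, 0, 0], [0.1, 0, 0, 0, 0, 0, 0], [0.2, 0, 0, 0, 0, 0, 0], [0.2, 0, 0, 0, 0, 0, 0], [0.2, 0, 0, 0, 0, 0, 0], [0.2, 0, 0, 0, 0, 0, 0], [0.2, 0, 0, 0, 0, 0, 0]])

```text
time: 17.0
tool_pos: [0.4928, 0.2207, 0.0605]
tool_rot: [3.141, 0.0, 0.193]
contact_force: [-0.9, -0.9, -1.5]
opening: 0.0241
grip_force: 49.9
```

Call:
carry_out(deltas=[[0.1, 0, 0, 0, 0, 0, 0], [0.1, 0, 0, 0, 0, 0, 0], [0.1, 0, 0, 0, 0, 0, 0], [0.1, 0, 0, 0, 0, 0, 0], [0.1, 0, 0, 0, 0, 0, 0], [0.1, 0, 0, 0, 0, 0, 0], [0.1, 0, 0, 0, 0, 0, 0], [0.1, 0, 0, 0, 0, 0, 0]])

```text
time: 17.67
tool_pos: [0.5006, 0.2223, 0.0606]
tool_rot: [3.142, -0.0, 0.193]
contact_force: [-0.7, 0.4, -1.7]
opening: 0.0237
grip_force: 49.9
```

```bash
python3 - <<'E'
from h import *
meas({'coaster':((72,165),(-43,43),(36,47)),'strap':((150,240),(-25,25),(48,70))},.193)
E
```

```text
t 17.67 p [0.5006 0.2223 0.0606] rpy [ 3.1415 -0.      0.1928] F [-0.66  0.39 -1.73] M [-0.043  0.295  0.006] open 0.0237 g 49.9
side coaster 750 (array([ 1.152e+02, -1.000e-01,  8.620e+01,  8.550e+01]), np.float64(0.0012)) x [ 72.8 156.8] y [-41.8  41.4] z 40.7 tilt [-0.004 -0.001]
side strap 110 (array([180.3,  -0.2,  18.8,  49.5]), np.float64(-0.0235)) x [170.9 189.3] y [-23.2  24.6] z 56.6 tilt [ 0.413 -0.007]
top coaster 53 (array([155.2, -10.5,  29.4,  80.7]), np.float64(-0.4087)) x [127.  157.7] y [-42.7   1.8] z 40.8 tilt [-0.08  -0.001]
top strap 161 (array([180.3,   0.3,  19.6,  48.8]), np.float64(-0.0269)) x [171.1 189.5] y [-24.1  24.3] z 57.2 tilt [0.442 0.001]
```

Call:
carry_out(deltas=[[0.1, 0, 0, 0, 0, 0, 0], [0.1, 0, 0, 0, 0, 0, 0], [0.1, 0, 0, 0, 0, 0, 0], [0.1, 0, 0, 0, 0, 0, 0], [0.1, 0, 0, 0, 0, 0, 0], [0.1, 0, 0, 0, 0, 0, 0], [0.05, 0, 0, 0, 0, 0, 0], [0.05, 0, 0, 0, 0, 0, 0]])

```text
time: 18.43
tool_pos: [0.5074, 0.2236, 0.0606]
tool_rot: [3.142, 0.0, 0.193]
contact_force: [-2.0, -0.6, 0.1]
opening: 0.0237
grip_force: 49.9
```

Call:
carry_out(deltas=[[0.05, 0, 0, 0, 0, 0, 0], [0.05, 0, 0, 0, 0, 0, 0], [0.05, 0, 0, 0, 0, 0, 0], [0.05, 0, 0, 0, 0, 0, 0], [0.03, 0, 0, 0, 0, 0, 0], [0.03, 0, 0, 0, 0, 0, 0], [0, 0, 0, 0, 0, 0, 0], [0, 0, 0, 0, 0, 0, 0]])

```text
time: 19.1
tool_pos: [0.51, 0.2241, 0.0606]
tool_rot: [3.141, -0.0, 0.193]
contact_force: [-2.0, 0.1, -0.7]
opening: 0.0236
grip_force: 49.9
```

Call:
carry_out(deltas=[[0.04, 0, 0, 0, 0, 0, 0], [0.04, 0, 0, 0, 0, 0, 0], [0.04, 0, 0, 0, 0, 0, 0], [0.04, 0, 0, 0, 0, 0, 0], [0.02, 0, 0, 0, 0, 0, 0], [0.02, 0, 0, 0, 0, 0, 0], [0, 0, 0, 0, 0, 0, 0], [0, 0, 0, 0, 0, 0, 0]])

```text
time: 19.77
tool_pos: [0.5119, 0.2245, 0.0606]
tool_rot: [3.142, -0.0, 0.193]
contact_force: [-1.8, -0.7, -0.1]
opening: 0.0241
grip_force: 49.9
```

Call:
carry_out(deltas=[[0.04, 0, 0, 0, 0, 0, 0], [0.04, 0, 0, 0, 0, 0, 0], [0.03, 0, 0, 0, 0, 0, 0], [0.03, 0, 0, 0, 0, 0, 0], [0.02, 0, 0, 0, 0, 0, 0], [0.02, 0, 0, 0, 0, 0, 0], [0, 0, 0, 0, 0, 0, 0], [0, 0, 0, 0, 0, 0, 0]])

```text
time: 20.43
tool_pos: [0.513, 0.2247, 0.0606]
tool_rot: [3.141, 0.001, 0.193]
contact_force: [-4.2, -1.3, 1.3]
opening: 0.024
grip_force: 49.9
```

Call:
carry_out(deltas=[[0.03, 0, 0, 0, 0, 0, 0], [0.03, 0, 0, 0, 0, 0, 0], [0, 0, 0, 0, 0, 0, 0], [0, 0, 0, 0, 0, 0, 0], [0, 0, 0, 0, 0, 0, 0], [0, 0, 0, 0, 0, 0, 0], [0, 0, 0, 0, 0, 0, 0], [0, 0, 0, 0, 0, 0, 0]])

```text
time: 21.1
tool_pos: [0.5131, 0.2247, 0.0605]
tool_rot: [3.141, 0.003, 0.193]
contact_force: [-6.0, -1.2, 2.7]
opening: 0.0236
grip_force: 49.9
```

```bash
python3 - <<'E'
from h import *
meas({'coaster':((70,175),(-43,43),(36,47)),'strap':((140,240),(-25,25),(48,70))},.193)
E
```

```text
t 21.1 p [0.5131 0.2247 0.0605] rpy [3.1413e+00 2.6000e-03 1.9290e-01] F [-5.97 -1.25  2.69] M [-0.279  1.07  -0.017] open 0.0236 g 49.9
side coaster 798 (array([118.9,   0.3,  97.4,  85. ]), np.float64(-0.0069)) x [ 71.1 159.3] y [-40.7  41.8] z 40.8 tilt [ 0.003 -0.006]
side strap 111 (array([1.672e+02, 1.000e-01, 1.870e+01, 4.930e+01]), np.float64(0.0025)) x [158.  176.3] y [-24.6  24.1] z 57.1 tilt [ 0.487 -0.004]
top coaster 46 (array([160.8, -10.7,  26.8,  82.7]), np.float64(-0.4423)) x [132.  166.6] y [-42.8  31.4] z 40.8 tilt [-0.03   0.084]
top strap 105 (array([1.685e+02, 1.000e-01, 1.770e+01, 4.880e+01]), np.float64(-0.0227)) x [160.4 177.1] y [-23.7  24.5] z 58.1 tilt [ 0.122 -0.028]
```

Call:
carry_out(deltas=[[0.03, 0, 0, 0, 0, 0, 0], [0.03, 0, 0, 0, 0, 0, 0], [0, 0, 0, 0, 0, 0, 0], [0, 0, 0, 0, 0, 0, 0], [0, 0, 0, 0, 0, 0, 0], [0, 0, 0, 0, 0, 0, 0], [0, 0, 0, 0, 0, 0, 0], [0, 0, 0, 0, 0, 0, 0]])

```text
time: 21.87
tool_pos: [0.5131, 0.2247, 0.0605]
tool_rot: [3.141, 0.004, 0.193]
contact_force: [-8.0, -2.0, 4.5]
opening: 0.0238
grip_force: 49.9
```

Call:
carry_out(deltas=[[0, 0, 0, 0, 0, 0, 0], [0, 0, 0, 0, 0, 0, 0], [0, 0, 0, 0, 0, 0, 0], [0, 0, 0, 0, 0, 0, 0], [0, 0, 0, 0, 0, 0, 0], [0, 0, 0, 0, 0, 0, 0], [0, 0, 0, 0, 0, 0, 0], [0, 0, 0, 0, 0, 0, 0]])

```text
time: 22.53
tool_pos: [0.5131, 0.2247, 0.0605]
tool_rot: [3.141, 0.004, 0.193]
contact_force: [-8.0, -2.1, 4.4]
opening: 0.0236
grip_force: 49.9
```

Call:
carry_out(deltas=[[0, 0, 0, 0, 0, 0, 0], [0, 0, 0, 0, 0, 0, 0], [0, 0, 0, 0, 0, 0, 0], [0, 0, 0, 0, 0, 0, 0], [0, 0, 0, 0, 0, 0, 0], [0, 0, 0, 0, 0, 0, 0], [0, 0, 0, 0, 0, 0, 0], [0, 0, 0, 0, 0, 0, 0]])

```text
time: 23.2
tool_pos: [0.5131, 0.2247, 0.0605]
tool_rot: [3.141, 0.004, 0.193]
contact_force: [-8.5, -2.0, 4.2]
opening: 0.0238
grip_force: 49.9
```

Call:
carry_out(deltas=[[-0.05, 0, 0, 0, 0, 0, 0], [-0.05, 0, 0, 0, 0, 0, 0], [-0.1, 0, 0, 0, 0, 0, 0], [-0.2, 0, 0, 0, 0, 0, 0], [-0.3, 0, 0, 0, 0, 0, 0], [-0.4, 0, 0, 0, 0, 0, 0], [-0.5, 0, 0, 0, 0, 0, 0], [-0.5, 0, 0, 0, 0, 0, 0]])

```text
time: 23.87
tool_pos: [0.4938, 0.221, 0.0606]
tool_rot: [3.142, -0.0, 0.193]
contact_force: [-0.0, 0.4, -1.2]
opening: 0.0239
grip_force: 49.9
```

```bash
python3 - <<'E'
from h import *
meas({'coaster':((85,190),(-43,43),(36,47)),'strap':((150,240),(-25,25),(48,70))},.193)
E
```

```text
t 23.87 p [0.4938 0.221  0.0606] rpy [ 3.1415e+00 -2.0000e-04  1.9280e-01] F [-0.03  0.43 -1.22] M [-0.013  0.129 -0.044] open 0.0239 g 49.9
side coaster 827 (array([135.6,   0.2,  99.8,  85.3]), np.float64(0.0157)) x [ 88.4 178.9] y [-41.3  41.5] z 40.5 tilt [ 0.011 -0.005]
side strap 110 (array([187. ,   0. ,  18.9,  49.8]), np.float64(0.003)) x [177.6 195.7] y [-24.8  24.4] z 57.5 tilt [ 0.466 -0.014]
top coaster 371 (array([152.2,  -0.3,  64.8,  86.2]), np.float64(-0.0272)) x [128.  180.9] y [-42.6  39.7] z 40.5 tilt [ 0.017 -0.008]
top strap 163 (array([ 1.872e+02, -1.000e-01,  2.040e+01,  4.980e+01]), np.float64(-0.0455)) x [178.  196.8] y [-24.2  24.5] z 56.8 tilt [ 0.387 -0.007]
```

Call:
carry_out(deltas=[[-0.5, 0, 0, 0, 0, 0, 0], [-0.8, 0, 0, 0, 0, 0, 0], [-1, 0, 0, 0, 0, 0, 0], [-1, 0, 0, 0, 0, 0, 0], [-1, 0, 0, 0, 0, 0, 0], [-1, 0, 0, 0, 0, 0, 0], [-1, 0, 0, 0, 0, 0, 0], [-1, 0, 0, 0, 0, 0, 0]])

```text
time: 24.63
tool_pos: [0.4216, 0.2068, 0.0607]
tool_rot: [3.142, 0.0, 0.193]
contact_force: [-1.4, 0.7, -2.1]
opening: 0.0237
grip_force: 49.9
```

Call:
carry_out(deltas=[[-1, 0, 0, 0, 0, 0, 0], [-1, 0, 0, 0, 0, 0, 0], [-1, 0, 0, 0, 0, 0, 0], [-1, 0, 0, 0, 0, 0, 0], [-0.7, 0, 0, 0, 0, 0, 0], [-0.4, 0, -0.4, 0, 0, 0, 0], [0, 0, -0.8, 0, 0, 0, 0], [0, 0, -0.8, 0, 0, 0, 0]])

```text
time: 25.3
tool_pos: [0.3728, 0.1973, 0.0815]
tool_rot: [3.142, -0.0, 0.193]
contact_force: [0.8, 0.1, -2.0]
opening: 0.0236
grip_force: 49.9
```

Call:
carry_out(deltas=[[0, 0, -1, 0, 0, 0, 0], [0, 0, -1, 0, 0, 0, 0], [0, 0, -1, 0, 0, 0, 0], [0, 0, -0.6, 0, 0, 0, 0], [0, 0, 0, 0, 0, 0.04, 0], [0, 0, 0, 0, 0, 0.04, 0], [0, 0, 0, 0, 0, 0.04, 0], [0, 0, 0, 0, 0, 0.036, 0]])

```text
time: 25.97
tool_pos: [0.3731, 0.1974, 0.1172]
tool_rot: [-3.141, -0.001, 0.035]
contact_force: [0.8, 0.5, -2.0]
opening: 0.0238
grip_force: 49.9
```

```bash
python3 - <<'E'
from h import *
st();go(.4475,-.0104,.0376,.037)
E
```

```text
t 25.97 p [0.3731 0.1974 0.1172] rpy [-3.1413e+00 -1.2000e-03  3.4600e-02] F [ 0.77  0.47 -1.98] M [0.043 0.25  0.04 ] open 0.0238 g 49.9
rz -0.0024 shift cm [ 6.663 21.038  7.965]
```

Call:
carry_out(deltas=[[0.555, 1.753, 0, 0, 0, 0, 0], [0.555, 1.753, 0, 0, 0, 0, 0], [0.555, 1.753, 0, 0, 0, 0, 0], [0.555, 1.753, 0, 0, 0, 0, 0], [0.555, 1.753, 0, 0, 0, 0, 0], [0.555, 1.753, 0, 0, 0, 0, 0], [0.555, 1.753, 0, 0, 0, 0, 0], [0.555, 1.753, 0, 0, 0, 0, 0]])

```text
time: 26.63
tool_pos: [0.4229, 0.0578, 0.1172]
tool_rot: [3.141, -0.001, 0.037]
contact_force: [0.8, -0.1, -1.9]
opening: 0.0237
grip_force: 49.9
```

Call:
carry_out(deltas=[[0.555, 1.753, 0, 0, 0, 0, 0], [0.555, 1.753, 0, 0, 0, 0, 0], [0.555, 1.753, 0, 0, 0, 0, 0], [0.555, 1.753, 0, 0, 0, 0, 0], [0, 0, 1.2, 0, 0, 0, 0], [0, 0, 1.5, 0, 0, 0, 0], [0, 0, 1.5, 0, 0, 0, 0], [0, 0, 1.2, 0, 0, 0, 0]])

```text
time: 27.3
tool_pos: [0.4472, -0.0109, 0.0623]
tool_rot: [3.141, -0.001, 0.036]
contact_force: [-0.4, 0.2, -2.0]
opening: 0.024
grip_force: 49.9
```

Call:
carry_out(deltas=[[0, 0, 0.8, 0, 0, 0, 0], [0, 0, 0.5, 0, 0, 0, 0], [0, 0, 0.4, 0, 0, 0, 0], [0, 0, 0.3, 0, 0, 0, 0], [0, 0, 0.2, 0, 0, 0, 0], [0, 0, 0.15, 0, 0, 0, 0], [0, 0, 0.1, 0, 0, 0, 0], [0, 0, 0, 0, 0, 0, 0]])

```text
time: 27.97
tool_pos: [0.4469, -0.0105, 0.0382]
tool_rot: [3.141, -0.0, 0.037]
contact_force: [0.2, 0.3, -1.9]
opening: 0.0236
grip_force: 49.9
```

Call:
carry_out(deltas=[[0, 0, 0.05, 0, 0, 0, 0], [0, 0, 0.03, 0, 0, 0, 0], [0, 0, 0, 0, 0, 0, 0], [0, 0, 0, 0, 0, 0, 0.35], [0, 0, 0, 0, 0, 0, 0.5], [0, 0, 0, 0, 0, 0, 0.7], [0, 0, 0, 0, 0, 0, 0.8], [0, 0, 0, 0, 0, 0, 0.8]])

```text
time: 28.63
tool_pos: [0.4469, -0.0105, 0.0374]
tool_rot: [3.141, -0.0, 0.037]
contact_force: [0.5, -0.3, -0.1]
opening: 0.0524
grip_force: 0.0
```

Call:
carry_out(deltas=[[0, 0, 0, 0, 0, 0, 0.8], [0, 0, 0, 0, 0, 0, 0.8], [0, 0, 0, 0, 0, 0, 0.8], [0, 0, 0, 0, 0, 0, 0.8], [0, 0, 0, 0, 0, 0, 0.8], [0, 0, 0, 0, 0, 0, 0.8], [0, 0, 0, 0, 0, 0, 0.8], [0, 0, 0, 0, 0, 0, 0.8]])

```text
time: 29.3
tool_pos: [0.4468, -0.0105, 0.0373]
tool_rot: [3.142, 0.0, 0.037]
contact_force: [0.4, 0.5, 0.6]
opening: 0.0734
grip_force: 0.0
```

Released. I'll lift clear and back off toward the robot so the camera can see.

Call:
carry_out(deltas=[[0, 0, -0.5, 0, 0, 0, 0.8], [0, 0, -1.5, 0, 0, 0, 0.8], [0, 0, -2, 0, 0, 0, 0.8], [0, 0, -2.5, 0, 0, 0, 0.8], [0, 0, -2.5, 0, 0, 0, 0.8], [0, 0, -2.5, 0, 0, 0, 0.8], [0, 0, -2, 0, 0, 0, 0.8], [0, 0, -1, 0, 0, 0, 0.8]])

```text
time: 29.97
tool_pos: [0.4478, -0.0106, 0.1853]
tool_rot: [3.141, -0.004, 0.037]
contact_force: [0.3, 0.5, -1.0]
opening: 0.0732
grip_force: 0.0
```

Call:
carry_out(deltas=[[0, 1.5, 0, 0, 0, 0, 0.8], [0, 2.5, 0, 0, 0, 0, 0.8], [0, 2.5, 0, 0, 0, 0, 0.8], [0, 2.5, 0, 0, 0, 0, 0.8], [0, 2.5, 0, 0, 0, 0, 0.8], [0, 2.5, 0, 0, 0, 0, 0.8], [0, 1.5, 0, 0, 0, 0, 0.8], [0, 0, 0, 0, 0, 0, 0.8]])

```text
time: 30.63
tool_pos: [0.4526, -0.168, 0.1826]
tool_rot: [3.14, -0.001, 0.034]
contact_force: [-0.7, -0.4, 0.2]
opening: 0.0737
grip_force: 0.0
```

```bash
python3 - <<'E'
from h import *
st();a=shot('side');b=shot('top')
yw=.193;u=np.array([np.cos(yw),np.sin(yw)]);v=np.array([-u[1],u[0]]);o=np.array([.609,.2428])
for n,d in (('side',a),('top',b)):
    W=cloud(d);L=np.stack([(W[...,:2]-o)@u,(W[...,:2]-o)@v,W[...,2]],-1)*1000
    m=L[sel(L,(-60,57),(-44,44),(35,46))];A=np.c_[m[:,:2],np.ones(len(m))]
    print(n,'coaster',rect(m/1000),np.median(m[:,2]).round(1),np.linalg.lstsq(A,m[:,2],rcond=None)[0].round(4))
    H=W[sel(W,(.36,.52),(-.06,.05),(.045,.075))];print('handle',len(H),rect(H),np.median(H[:,2]).round(4))
i=np.hstack([cv2.resize(a['image'][110:290,120:330],(420,360)),cv2.resize(b['image'][80:260,140:310],(340,360))]);cv2.imwrite('pics/c5.png',i)
E
```

```text
t 30.63 p [ 0.4526 -0.168   0.1826] rpy [ 3.1403e+00 -6.0000e-04  3.4000e-02] F [-0.66 -0.41  0.17] M [-0.061  0.001 -0.   ] open 0.0737 g 0.0
side coaster (array([13.4,  0.1, 87.1, 87.2]), np.float64(-0.007)) 40.6 [ 5.5000e-03 -2.2000e-03  4.0464e+01]
handle 296 (array([437.1,  -7.1, 104.8,  25.3]), np.float64(0.0325)) 0.058
top coaster (array([ 7.4, -1.1, 99.2, 85.7]), np.float64(-0.008)) 40.5 [ 8.70000e-03 -8.50000e-03  4.02083e+01]
handle 430 (array([441.3, -11.7, 111. ,  23.9]), np.float64(0.0285)) 0.0601
```

View pics/c5.png

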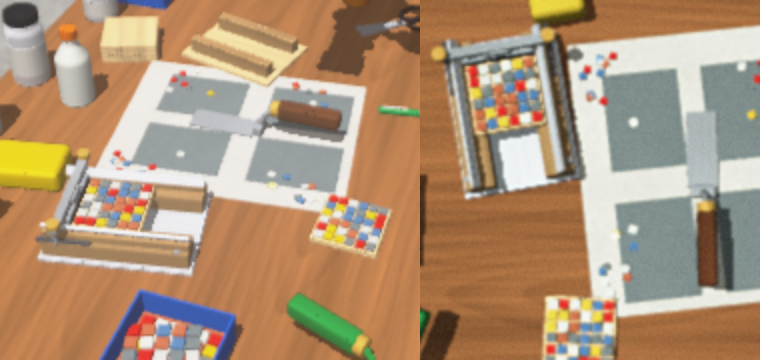

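The coaster is seated level against the stop bar at (505,95). The trowel lies flat in the middle at (705,190), released. The battens are empty and the bystanders haven't moved.

```bash
python3 -c "
from h import *
print(robot.hand_in())"
```

```text
the job is handed in; nothing more can be done
None
```

I handed the job in at about 31 s: the coaster lies level on the cradle ledges against the stop bar (held there at about 8 N for over a second), and the trowel lies flat and released in the middle of the bench.

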